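# Hold a press mould against the sprung stop

## Robot

A 6-joint arm with a two-finger parallel gripper is mounted at the origin on the work surface; the furniture and walls round the work are solid. World frame = base frame: x ahead of the robot, y to its left, z up, the work surface at z = 0. Lengths are in mm, angles in degrees, forces in N, time in s.
With the tool pointing down it reaches from about 350 to 850 mm from the base axis. Payload 8.1 kg.
Tool frame: the origin (TCP) lies midway between the tips of the shut fingers; the grasp point (between the pads) lies 19 mm behind it (r.grip_point_offset is the distance from the TCP to the grasp point, in mm); z points along the fingers, y is the line along which they close (so a half turn about z gives the same grasp; the last joint's range is limited). The gripper opens to 85 mm and grips with 20 to 120 N. Pads are 22 mm wide; open, the fingers measure 114 mm over their backs; the gripper's body (76 mm by 85 mm) begins 54 mm behind the grasp point. The pads swing forward as they close: fully open they stand 13 mm farther back than shut.
Start: joints at [-68.148, 7.471, 85.268, -0, 87.261, -4.893], TCP at [270.038, -535.803, 231.292] pointing down, gripper open.
Joint ranges: [-169.43, 169.43], [-51.17, 129.36], [1.28, 143.12], [-76.62, 256.62], [0, 156.53], [-152.29, 152.29]. Speed limits (degrees/s): [136.94, 136.94, 159.86, 180, 180, 180].

## Interface

Orientations are given as [roll, pitch, yaw] about the fixed x, y, z axes, in that order (R = Rz(yaw) Ry(pitch) Rx(roll)).
In Python, from bench import r gives the robot as it stands.
- The arm moves only by the shell command python3 -m inch 'ROWS' [FORCE]. ROWS is JSON, one flat list of numbers, 7 for each row, row after row: the shift along the world's x, y, z in m, then the turn, a rotation vector about the world's x, y, z in degrees, then the closure in counts, from 0 (fully open) to 255 (shut). A call has 1 to 10 rows; each row shifts and turns the commanded pose from where the row before left it; what a row does not reach is not made up. A row lasts 1/10 s, in which the tool goes at most 50 mm and 8.59 degrees, less where a joint would pass 70% of its speed; a pose out of reach is approached as far as the arm can. A call with a gripper value outside its range is refused whole. The fingers move at their own pace and stop on an object; FORCE is the grip in N (left out, the last holds). Time passes only in rows, so rows that do not move let the fingers close. It gives the time, the measured TCP pose, the force and the opening at its end, in the units of the state.
- r.sense(): the state, without advancing time (a new reading comes with each control period).
- r.snapshot(name): name is "scene" or "top" or "wrist"; returns (picture, depth): 480x640x3 uint8, red, green, blue; 480x640 float32, mm along the optical axis (not along the pixel's ray), 0 where there is no reading.
- r.get_calibration(name): a dict with "fovy" (degrees; the focal length in pixels is half the picture's height over the tangent of half this angle, whatever the lens; pixels are square), "cx", "cy" (the principal point, pixels), "k1" (the pictures are not rectified: a ray, as slopes to the right and down, at radius r is drawn at 1 + k1 r^2 times it, then the intrinsics apply), "position" and "rotation" of the camera in the world; the wrist camera has in their place "tool_from_camera" (4x4, takes a point from camera to tool coordinates, whose origin is the TCP and whose axes are the flange's). Camera axes: x right, y up, looking along -z (the intrinsics and any distortion apply to the point x, -y, -z); pixel columns grow to the right and rows downward; lengths in mm; the calibration is good to about 2 mm. A picture is of the moment at which its call begins: read the wrist's pose just before it. get_calibration takes no time and is no camera call.
- r.hand_in(): hands the job in, once; it reports no verdict.
The state is a dict: "time": time; "joint_pos": joint angles; "qd": joint speeds; "joint_efforts": joint torques, N m; "tool_pos": TCP position; "tcp_rot": TCP orientation; "ft_force": force on the tool from outside, world axes, zero at the start; "wrist_torque": the same for the moment, N m; "finger_gap": finger opening in mm.
Only numpy, scipy, OpenCV 4.12 (cv2) and the standard library are available. Lean on these libraries where they do the work, as an engineer would, in place of code of your own. Each camera call takes 0.05 s, during which the arm holds its last target. There are 200 camera calls.

## Task

Take the wooden pressing board by its upright grip, lay its flat face flush and about centred against the near face of the plaster mould half (the face away from the fence), and with it slide the mould squarely against the sprung fence. Press gently on until the red pointer stands in the green patch, never as far as the red patch, and finish like that: the program ends while you still grip the board and keep the steady push, so that a workmate can strap the mould. Do not touch the mould with the gripper at the end, do not tip or lift it, and leave the bottle, bear, pot and tape alone.

Things in the scene. Friction and masses are not known exactly. Their poses are not given: they have to be found in the camera images.
- jig: Sprung stop screwed to the table: blue bed plate 115 x 190 x 6 mm and blue rear block, 70 mm high in all (75 mm with the pointer), with a white scale plate on top. Origin on the table top; +x points from the open front to the rear block (the pressing direction), y along the fence, z up. Its place and turn differ each time. It cannot be shifted.
- fence (a joint): Travel of the sprung fence in m: 0 at rest, grows as the fence is pushed back along the stop's +x, 0.04 at the end of its travel. The spring takes 0.5 N per mm, without preload. A red pointer on the fence moves with it over the white scale: green patch = 12 to 24 mm of travel (6 to 12 N), red patch = 30 to 42 mm.
- fence_face (a point): Middle of the fence's flat wooden front face (170 mm wide along y, from 8 to 58 mm above the table; this point is 30 mm above the table). x, y, z as the stop's; it moves with the fence. At rest it is 60 mm in front of the stop's origin (x = -0.06 there).
- mould: Half of a small plaster press mould, a cream block 106 mm (its x) x 88 mm (its y) x 47 mm high, about 0.25 to 0.5 kg, hollow side up, loose on the bare table in front of the fence, 30 to 60 mm short of it and a little askew. Origin at the middle of its underside; +x points to its 88 mm wide face that goes against the fence, the pressing board goes against its opposite (-x) face.
- press_board: Loose wooden pressing board, 0.35 kg, standing on the table: an upright flat board 140 mm wide (y), 15 mm thick, 48 mm high, whose flat face lies 45 mm from the origin at +x; behind it a foot 60 mm wide and 14 mm thick reaching to x = -45 mm, with a dark upright grip of 24 mm (x) x 34 mm (y) section, centre at x = -12 mm, up to 115 mm high. Origin on its underside. The grip is clear of everything from 50 mm height up; gripping it across its 24 mm keeps the board steadiest.
- red_bottle: Bystander: bottle of red underglaze with a white cap, 47 mm diameter, 104 mm high, loose; origin at its underside.
- bear: Bystander: orange terracotta bear, 75 x 80 x 109 mm, loose; origin at its underside.
- pot: Bystander: small cream pot, 66 mm wide, 56 mm high, loose; origin at its underside.
- tape: Bystander: roll of masking tape lying flat, 110 mm across, 24 mm high, loose; origin at its underside.

How it is judged:
By the outcome, as a careful person would: the job done as asked, in the order asked, and still so for the second after the job is handed in, while the arm keeps its last pose, push and grip.
It also fails if it takes over 45 s, if anything falls off the work surface, if the arm or the gripper's body presses on something with over 40 N, if the wrist force passes 120 N, or if a joint passes its speed limit or range.

## Working session

There is one attempt and no reset: what is moved stays moved. The work goes in short steps, Python scripts to look and compute and a shell command to move; the robot and the scene stay as the last step left them, time stands still between calls to the robot, and variables do not carry over. Pictures are saved under pics/ and viewed, on a budget of 10 in all, crops included, one or two more only if the job needs it, and the job is handed in when it is done.

```bash
ls; mkdir -p pics; cat > h.py <<'E'
import numpy as np, cv2
from bench import r
def snap(n,fn):
    s=r.sense(); p,d=r.snapshot(n); cv2.imwrite('pics/'+fn+'.png',p[:,:,::-1]); np.savez('pics/'+fn+'.npz',p=p,d=d,tp=s['tool_pos'],tr=s['tcp_rot']); return p,d
def E(rpy):
    from scipy.spatial.transform import Rotation as R
    return R.from_euler('xyz',rpy,degrees=True).as_matrix()
def cam(n,s=None):
    c=r.get_calibration(n)
    if n!='wrist': return c,np.array(c['rotation']),np.array(c['position'])
    T=np.array(c['tool_from_camera']); Rt=E(s[1]); return c,Rt@T[:3,:3],Rt@T[:3,3]+np.array(s[0])
def rays(n,uv,s=None):
    c,R,t=cam(n,s); f=240/np.tan(np.radians(c['fovy']/2)); uv=np.atleast_2d(uv).astype(float)
    q=(uv-[c['cx'],c['cy']])/f; p=q.copy()
    for _ in range(20): p=q/(1+c['k1']*(p**2).sum(1,keepdims=True))
    return t,np.c_[p[:,0],-p[:,1],-np.ones(len(p))]@R.T
def onz(n,uv,z,s=None):
    t,d=rays(n,uv,s); return t+d*((z-t[2])/d[:,2])[:,None]
def cloud(n,dep,s=None):
    v,u=np.mgrid[:480,:640]; t,d=rays(n,np.c_[u.ravel(),v.ravel()],s)
    return (t+d*dep.reshape(-1,1)).reshape(480,640,3)
E
python3 - <<'E'
from h import *
s=r.sense(); print(s)
for n in('top','scene'):
    c=r.get_calibration(n); print(n,c)
print(r.get_calibration('wrist'))
a,_=snap('top','top1'); b,_=snap('scene','scene1')
E
```

```text
pics
{'time': 0.0, 'joint_pos': array([-6.81484893e+01,  7.51500084e+00,  8.53299368e+01,  1.17668145e-04,
        8.72608311e+01, -4.89158516e+00]), 'qd': array([ 0.11815102,  0.03010647,  0.05571136, -0.0544236 ,  0.03498065,
        0.0153291 ]), 'joint_efforts': array([ 9.39514430e-04, -5.69403577e+01, -5.00544798e+01, -2.60782781e-04,
        1.50317472e-02, -3.47978585e-06]), 'tool_pos': array([ 269.82372766, -535.29090301,  230.23924215]), 'tcp_rot': array([-1.79894627e+02, -9.13605275e-03,  2.67430817e+01]), 'ft_force': array([-0.66525786,  0.54735645, -0.23420488]), 'wrist_torque': array([-0.01215491, -0.01965547,  0.01788994]), 'finger_gap': 85.43954333878096}
top {'fovy': 54.94855450339448, 'cx': 327.89523722464975, 'cy': 241.09227530364663, 'k1': 0.03382517818887474, 'position': array([ 301.37279569,  -25.42029312, 1366.94457827]), 'rotation': array([  6.53640575,   0.93111983, -91.30887935])}
scene {'fovy': 56.364168580657086, 'cx': 316.61471246876084, 'cy': 243.28420444622037, 'k1': -0.10524922830636312, 'position': array([-285.43344795,  933.57028973,  924.44723831]), 'rotation': array([  54.00832788,   -1.2135848 , -140.93388516])}
{'fovy': 62.944176779153004, 'cx': 315.50364288987225, 'cy': 239.7852242845806, 'k1': -0.0340065418131779, 'tool_from_camera': array([[-7.97264578e-04,  9.45076491e-01,  3.26848270e-01,
         8.45703332e+01],
       [ 9.99999082e-01,  1.11148149e-03, -7.74583205e-04,
        -2.00747748e-01],
       [-1.09532618e-03,  3.26847352e-01, -9.45076509e-01,
        -1.43519839e+02],
       [ 0.00000000e+00,  0.00000000e+00,  0.00000000e+00,
         1.00000000e+00]])}
```

View pics/top1.png

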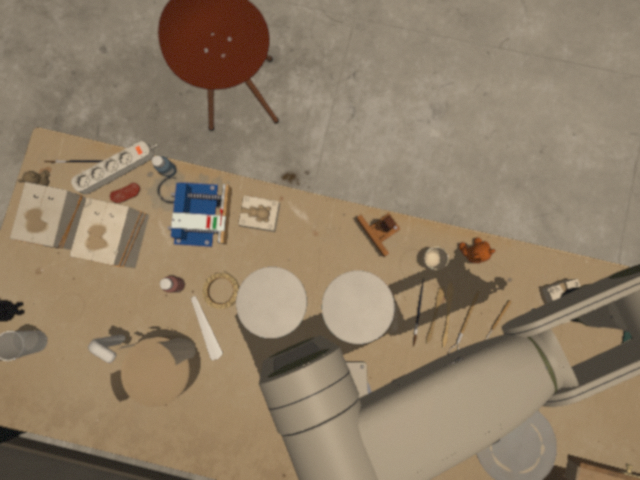

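View pics/scene1.png

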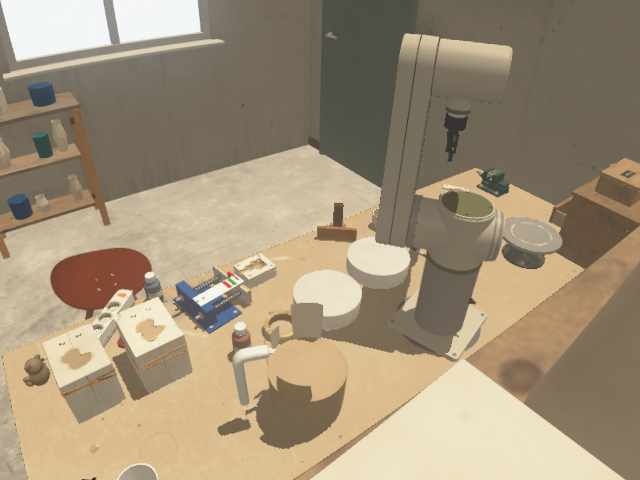

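The top view shows the blue jig at (200,215) with its fence at (223,213), the mould at (258,212), and the board at (373,235) with its grip at (388,224). The pot (433,257) and bear (478,249) are farther right. The bottle (172,284) and tape (220,290) are below the jig. I measure these next.

```bash
sed -i "s/return c,np.array(c\['rotation'\]),/return c,E(c['rotation']),/" h.py
python3 - <<'E'
from h import *
z=np.load('pics/top1.npz'); p,d=z['p'],z['d']
P=cloud('top',d)
hsv=cv2.cvtColor(p,cv2.COLOR_RGB2HSV)
v,u=np.mgrid[:480,:640]
def box(m,name):
    q=P[m]; c=cv2.minAreaRect(q[:,:2].astype(np.float32)); print(name,m.sum(),np.round(c[0]),np.round(c[1]),round(c[2],1),'z',np.round(np.percentile(q[:,2],[5,50,95]),1))
def roi(a,b,c,e): return (u>a)&(u<b)&(v>c)&(v<e)
print('table',P[300,500],P[250,320],P[190,340])
box(roi(165,235,175,250)&(hsv[...,0]>100)&(hsv[...,0]<125)&(hsv[...,1]>120),'blue')
box(roi(235,290,185,235)&(P[...,2]>30)&(P[...,2]<70),'mould')
box(roi(215,232,175,250)&(P[...,2]>45)&(P[...,2]<66),'fence')
box(roi(345,410,205,265)&(P[...,2]>35)&(P[...,2]<60),'board')
box(roi(345,410,205,265)&(P[...,2]>90),'grip')
for n,a in dict(bottle=(155,190,270,297),tape=(200,242,268,312),pot=(418,450,240,275),bear=(452,500,230,268)).items():
    m=roi(*a)&(P[...,2]>12); box(m,n)
E
```

```text
table [ 273.82925608 -503.42009253   -1.41941501] [ 4.32393147e+02  1.73115709e+01 -1.87563742e-02] [ 778.76138969  -58.27640537 -729.11971554]
blue 1338 [482. 193.] [533. 194.] 70.4 z [ 1.9  8.9 68.3]
mould 977 [541. 194.] [105.  88.] 79.2 z [32.4 40.8 46.2]
fence 292 [541. 297.] [ 24. 172.] 84.7 z [48.4 57.2 63.3]
board 291 [ 480. -154.] [139.  61.] 33.9 z [39.7 47.4 52.1]
grip 137 [409. -99.] [ 34. 258.] 48.1 z [  98.5  114.4 1366.9]
bottle 331 [332. 214.] [481.  45.] 87.9 z [ 22.8  76.  106.6]
tape 674 [291. 173.] [382. 109.] 77.2 z [17.5 24.5 60. ]
pot 274 [ 341. -191.] [ 64. 336.] 24.2 z [13.4 33.1 57.2]
bear 584 [ 372. -244.] [ 72. 457.] 13.2 z [ 17.6  85.5 106.3]
```

```bash
python3 - <<'E'
from h import *
z=np.load('pics/top1.npz'); p,d=z['p'],z['d']
P=cloud('top',d); v,u=np.mgrid[:480,:640]
m=(u>345)&(u<410)&(v>205)&(v<265)&(P[...,2]>100)&(P[...,2]<125)
q=P[m]; print(m.sum(),q.mean(0),cv2.minAreaRect(q[:,:2].astype(np.float32)))
E
python3 -m inch '[0.02,0.035,0,0,0,0,0, 0.022,0.037,0,0,0,1,0, 0.022,0.037,0,0,0,1,0, 0.022,0.037,0,0,0,1,0, 0.022,0.037,0,0,0,1,0, 0.022,0.037,0,0,0,1,0, 0.022,0.037,0,0,0,1,0, 0.022,0.037,0,0,0,1,0, 0.022,0.037,0,0,0,0,0, 0.02,0.03,0,0,0,0,0]' 60
```

```text
110 [ 493.77762925 -175.47120839  113.59661966] ((494.4844970703125, -176.1885528564453), (33.8316650390625, 24.26588249206543), 33.03474426269531)
time: 1.1
tool_pos: [486.5, -172.6, 231.0]
tcp_rot: [-180.0, 0.0, 33.8]
ft_force: [0.3, -0.7, -0.5]
finger_gap: 85.8
```

```bash
python3 - <<'E'
from h import *
p,d=snap('wrist','w1'); s=r.sense(); S=(s['tool_pos'],s['tcp_rot'])
P=cloud('wrist',d,S); print(s['tool_pos'],s['tcp_rot'])
near=np.hypot(P[...,0]-500,P[...,1]+160)<130
for n,a,b in(('grip',108,122),('board',43,53),('foot',9,19)):
    m=(near&(P[...,2]>a)&(P[...,2]<b)).astype(np.uint8); m=cv2.morphologyEx(m,cv2.MORPH_OPEN,np.ones((5,5)))
    k,l,st,_=cv2.connectedComponentsWithStats(m); i=1+np.argmax(st[1:,4]); q=P[l==i]
    print(n,len(q),np.round(cv2.minAreaRect(q[:,:2].astype(np.float32))[0],1),cv2.minAreaRect(q[:,:2].astype(np.float32))[1:],np.median(q[:,2]))
E
```

```text
[ 488.7642537  -168.71055584  230.93107805] [-1.79889423e+02 -1.58352591e-01  3.39136148e+01]
grip 1532 [ 500.6 -173.7] ((32.828670501708984, 23.90582275390625), 33.81367874145508) 115.24200638925072
board 2815 [ 472.2 -132.9] ((139.17295837402344, 15.29117202758789), 33.79037094116211) 48.69007597385996
foot 2871 [ 498.1 -169.7] ((59.173004150390625, 75.33737182617188), 33.32703399658203) 14.754202947507792
```

View pics/w1.png

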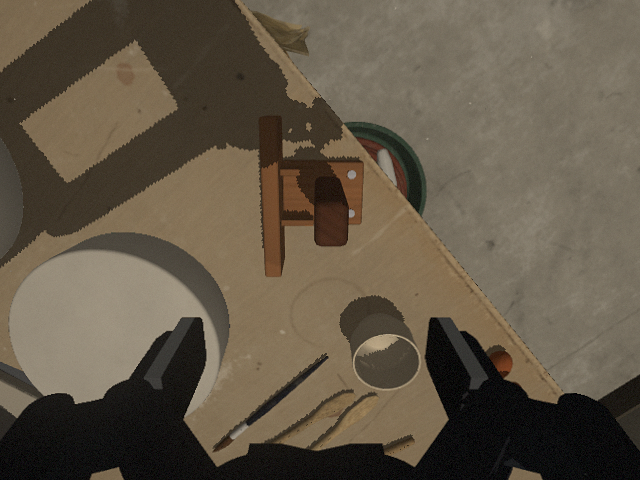

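The board's top edge runs along x≈271 px (rows 117–275), the grip top is at (331,210), and the pot (385,355) is clear of the approach. I remeasure now that the arm has settled.

```bash
python3 -m inch '[0,0,0,0,0,0,0,0,0,0,0,0,0,0]'; cat > m.py <<'E'
from h import *
def meas(name,c,rad,layers):
    p,d=snap('wrist',name); z=np.load('pics/%s.npz'%name); S=(z['tp'],z['tr']); print('pose',np.round(S,2))
    P=cloud('wrist',d,S); near=np.hypot(P[...,0]-c[0],P[...,1]-c[1])<rad
    for n,a,b in layers:
        m=(near&(P[...,2]>a)&(P[...,2]<b)).astype(np.uint8); m=cv2.morphologyEx(m,cv2.MORPH_OPEN,np.ones((5,5)))
        k,l,st,_=cv2.connectedComponentsWithStats(m)
        for i in 1+np.argsort(-st[1:,4])[:2]:
            if st[i,4]<200: continue
            q=P[l==i]; R=cv2.minAreaRect(q[:,:2].astype(np.float32)); print(n,len(q),np.round(R[0],1),np.round(R[1],1),round(R[2],2),'z',round(float(np.median(q[:,2])),1))
    return p,P
E
python3 -c "
from m import *
meas('w2',(490,-170),130,(('grip',108,122),('board',43,53),('foot',9,19)))"
```

```text
time: 1.35
tool_pos: [485.7, -175.0, 230.9]
tcp_rot: [-180.0, 0.0, 33.8]
ft_force: [-0.2, -0.2, 0.2]
finger_gap: 85.5
pose [[ 4.8567e+02 -1.7500e+02  2.3091e+02]
 [-1.7998e+02  5.0000e-02  3.3790e+01]]
grip 1531 [ 498.1 -177.9] [32.9 23.6] 33.52 z 115.3
board 2864 [ 470.4 -136.8] [137.9  15.4] 33.55 z 48.7
foot 3069 [ 495.4 -174.2] [59.8 75.2] 33.56 z 14.8
```

```bash
python3 -m inch '[0.012,-0.003,-0.02,0,0,0,0, 0,0,-0.04,0,0,0,0, 0,0,-0.04,0,0,0,0, 0,0,-0.04,0,0,0,0, 0,0,-0.02,0,0,0,0, 0,0,-0.009,0,0,0,0, 0,0,0,0,0,0,0, 0,0,0,0,0,0,0]'; python3 -m inch '[0,0,0,0,0,0,255,0,0,0,0,0,0,255,0,0,0,0,0,0,255,0,0,0,0,0,0,255,0,0,0,0,0,0,255,0,0,0,0,0,0,255,0,0,0,0,0,0,255,0,0,0,0,0,0,255]' 80
```

```text
time: 2.2
tool_pos: [498.7, -178.8, 63.7]
tcp_rot: [179.9, -0.1, 33.7]
ft_force: [-0.2, 0.1, 0.0]
finger_gap: 85.3
time: 3.0
tool_pos: [498.4, -177.8, 62.8]
tcp_rot: [180.0, -0.0, 33.8]
ft_force: [-2.1, 1.9, 5.3]
finger_gap: 23.0
```

```bash
python3 -m inch '[0,0,0.015,0,0,0,255, 0,0,0.03,0,0,0,255, 0,0,0.035,0,0,0,255, 0.005,0.02,0.03,0,0,-5,255, 0.006,0.025,0.02,0,0,-6,255, 0.006,0.03,0.02,0,0,-6,255, 0.007,0.03,0,0,0,-6,255, 0.007,0.03,0,0,0,-6,255, 0.007,0.03,0,0,0,-6,255, 0.007,0.025,0,0,0,-4,255]'; python3 -m inch '[0,0,0,0,0,0,255,0,0,0,0,0,0,255,0,0,0,0,0,0,255]'
python3 -c "
from m import *
p,P=meas('w3',(545,230),160,(('mould',40,52),('fence',53,63),('bed',2,10),('block',62,73)))"
```

```text
time: 4.0
tool_pos: [542.7, 13.8, 212.6]
tcp_rot: [-180.0, 0.0, -5.5]
ft_force: [0.5, -0.2, -4.2]
finger_gap: 23.2
time: 4.3
tool_pos: [542.7, 11.5, 212.3]
tcp_rot: [180.0, 0.0, -5.2]
ft_force: [-0.4, -0.4, -3.4]
finger_gap: 23.4
pose [[ 5.4269e+02  1.1510e+01  2.1227e+02]
 [ 1.7997e+02  3.0000e-02 -5.2300e+00]]
mould 8188 [544.6 193.3] [105.7  88.6] 79.38 z 42.5
mould 749 [498.9 289.5] [ 3.4 82.1] 85.02 z 45.8
fence 442 [481.5 292.1] [10.5 48.9] 72.34 z 58.0
```

View pics/w3.png

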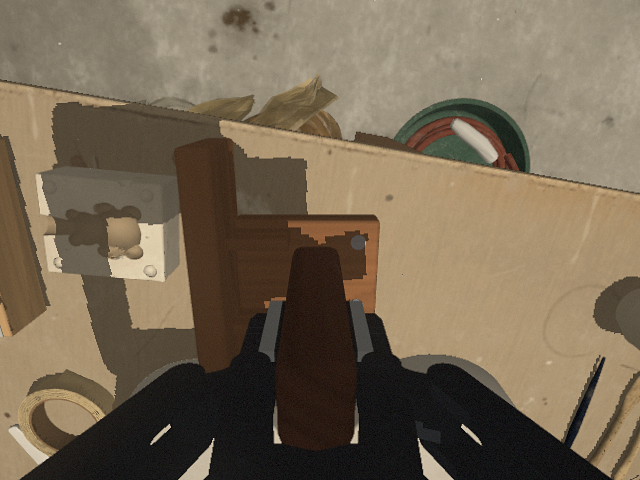

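The mould spans px (37–180, 168–283). The fence is at the left edge, px (0–45, 140–340). The board is held upright, face toward the mould. I measure the board in hand and the fence front line more exactly.

```bash
python3 - <<'E'
from m import *
z=np.load('pics/w3.npz'); S=(z['tp'],z['tr']); P=cloud('wrist',z['d'],S)
near=np.hypot(P[...,0]-545,P[...,1]-60)<140
for n,a,b in(('board',185,210),('foot',155,175)):
    m=(near&(P[...,2]>a)&(P[...,2]<b)).astype(np.uint8); m=cv2.morphologyEx(m,cv2.MORPH_OPEN,np.ones((5,5)))
    k,l,st,_=cv2.connectedComponentsWithStats(m); i=1+np.argmax(st[1:,4]); q=P[l==i]
    R=cv2.minAreaRect(q[:,:2].astype(np.float32)); A=np.c_[q[:,:2]-q[:,:2].mean(0),np.ones(len(q))]; f=np.linalg.lstsq(A,q[:,2],rcond=None)[0]
    print(n,len(q),R,np.percentile(q[:,2],[5,50,95]),'tilt deg',np.degrees(f[:2]))
# fence: profile across at several pixel rows
v,u=np.mgrid[:480,:640]
m=(u<60)&(v>130)&(v<345)&(P[...,2]>20)&(P[...,2]<70)&(P[...,1]>270)
q=P[m]; print(len(q))
for x0 in range(480,640,20):
    s=q[abs(q[:,0]-x0)<4]
    if len(s): print(x0,np.round(np.percentile(s[:,1],[2,10,50,90]),1),np.round(np.percentile(s[:,2],[5,50,95]),1))
E
```

```text
board 8727 ((562.7473754882812, 59.510955810546875), (15.612010955810547, 106.80462646484375), 84.5166244506836) [189.10138898 197.92247531 199.07893115] tilt deg [ 1.48107229 18.1446414 ]
foot 10048 ((565.2278442382812, 16.346044540405273), (79.5766372680664, 93.29039764404297), 84.48108673095703) [160.47953784 164.19918829 171.32270028] tilt deg [-0.58821536  1.34775064]
3638
480 [290.1 290.7 291.5 293.4] [23.6 44.2 58.6]
500 [288.1 288.6 289.4 290.4] [22.4 41.4 56.8]
520 [286.4 286.9 287.7 288.5] [21.4 36.4 49.1]
540 [284.5 285.  285.8 286.7] [21.8 32.8 43.3]
560 [282.5 283.2 284.  284.9] [21.  28.4 35.9]
580 [280.5 281.2 282.1 283. ] [20.4 24.7 30.5]
600 [278.6 279.2 279.7 280.7] [20.4 22.  24.7]
```

```bash
python3 -m inch '[-0.004,0.004,-0.02,0,0,-1,255, -0.004,0.008,-0.03,0,0,-1,255, -0.004,0.008,-0.03,0,0,-1,255, -0.004,0.008,-0.03,0,0,-1,255, -0.004,0.008,-0.02,0,0,-1.1,255, -0.004,0.008,-0.01,0,0,0,255, 0,0,-0.005,0,0,0,255, 0,0,-0.003,0,0,0,255, 0,0,0,0,0,0,255, 0,0,0,0,0,0,255]'
python3 - <<'E'
from m import *
p,P=meas('w4',(545,180),170,(('tops',41,53),))
E
```

```text
time: 5.35
tool_pos: [520.2, 55.8, 65.5]
tcp_rot: [-180.0, -0.1, -10.4]
ft_force: [-0.4, -0.0, -3.4]
finger_gap: 22.9
pose [[ 5.2016e+02  5.5820e+01  6.5530e+01]
 [-1.7998e+02 -1.2000e-01 -1.0360e+01]]
tops 13483 [541.8 179.9] [77.4 87.5] 79.03 z 42.6
tops 8309 [544.5 101.9] [ 15.6 106.6] 79.57 z 51.3
```

View pics/w4.png

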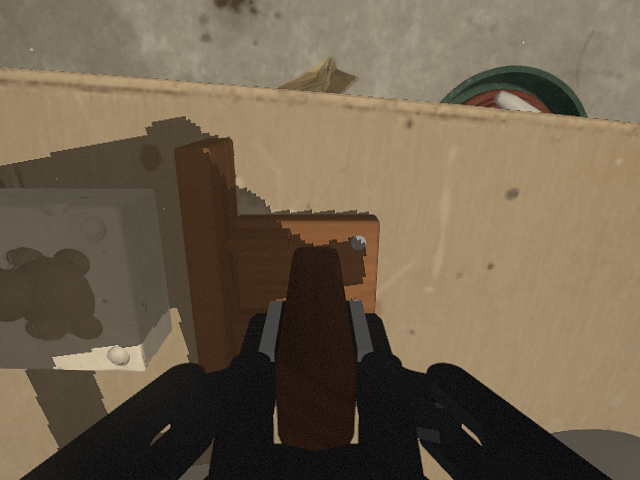

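The board stands about 30 mm in front of the mould (near edge ≈x 165 px, board ≈205 px), parallel within about half a degree. The height and sizes check out. I move gently into contact.

```bash
python3 -m inch '[0.001,0.006,-0.0015,0,0,-0.2,255, 0.0018,0.0098,0,0,0,0,255, 0.0018,0.0098,0,0,0,0,255, 0.0004,0.002,0,0,0,0,255, 0.0004,0.002,0,0,0,0,255, 0.0004,0.002,0,0,0,0,255, 0.0004,0.002,0,0,0,0,255, 0,0,0,0,0,0,255]'
python3 - <<'E'
from m import *
p,P=meas('w5',(545,180),170,(('tops',41,53),))
a,_=snap('top','top2'); cv2.imwrite('pics/top2c.png',cv2.resize(a[150:270,150:310,::-1],(800,600),interpolation=cv2.INTER_CUBIC))
E
```

```text
time: 6.2
tool_pos: [525.3, 89.9, 62.9]
tcp_rot: [-180.0, -0.0, -10.6]
ft_force: [-0.1, 0.0, -1.3]
finger_gap: 23.0
pose [[ 5.2533e+02  8.9860e+01  6.2880e+01]
 [-1.8000e+02 -1.0000e-02 -1.0560e+01]]
tops 28010 [556.4 187.7] [119.8 113. ] 79.27 z 43.0
tops 358 [541.4  89.3] [16.5  2.1] 84.02 z 47.1
```

View pics/w5.png

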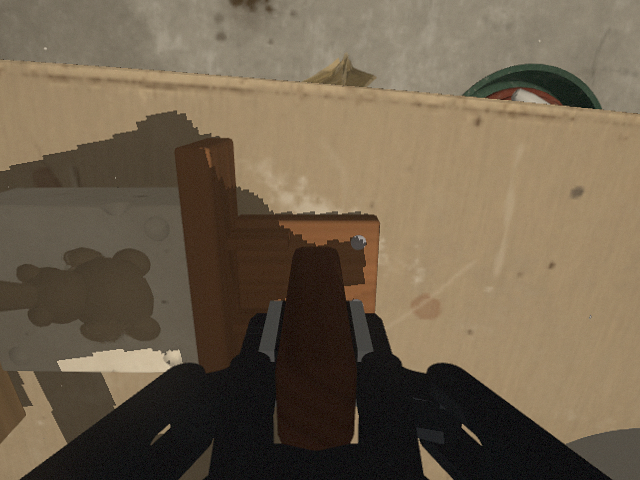

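The board lies flush on the mould's near face (seam at x≈180–190 px). I slide on, turning the 5.3° into the fence's direction.

```bash
python3 -m inch '[0.0011,0.0039,0.0005,0,0,0.75,255, 0.0011,0.0039,0,0,0,0.75,255, 0.0011,0.0039,0,0,0,0.75,255, 0.0011,0.0039,0,0,0,0.75,255, 0.0011,0.0039,0,0,0,0.75,255, 0.0011,0.0039,0,0,0,0.75,255, 0.0011,0.0039,0,0,0,0.75,255, 0,0,0,0,0,0,255]'
python3 - <<'E'
from m import *
p,P=meas('w6',(545,180),170,(('tops',41,53),))
def line(sel,name):
    q=P[sel]; f=np.polyfit(q[:,0],q[:,1],1); print(name,len(q),'y@540',round(np.polyval(f,540),1),'ang',round(np.degrees(np.arctan(f[0])),2))
v,u=np.mgrid[:480,:640]
a,d=snap('top','top3'); Q=cloud('top',d); 
m=(Q[...,0]>470)&(Q[...,0]<620)&(Q[...,1]>150)&(Q[...,1]<275)&(Q[...,2]>28)&(Q[...,2]<60)
m=cv2.morphologyEx(m.astype(np.uint8),cv2.MORPH_OPEN,np.ones((3,3))); print(cv2.minAreaRect(Q[m>0][:,:2].astype(np.float32)))
cv2.imwrite('pics/top3c.png',cv2.resize(a[150:270,150:310,::-1],(800,600),interpolation=cv2.INTER_CUBIC))
E
```

```text
time: 7.1
tool_pos: [533.0, 117.8, 63.3]
tcp_rot: [-180.0, -0.0, -5.2]
ft_force: [0.3, -0.1, -2.4]
finger_gap: 23.1
pose [[ 533.05  117.83   63.32]
 [-179.97   -0.     -5.24]]
tops 28103 [554.9 218.2] [120.5 112.4] 84.91 z 43.0
tops 511 [470.6 292.1] [ 3.7 28.1] 82.73 z 45.7
((509.0450134277344, 188.3008575439453), (71.96258544921875, 56.03904342651367), 61.14881134033203)
```

View pics/top3c.png

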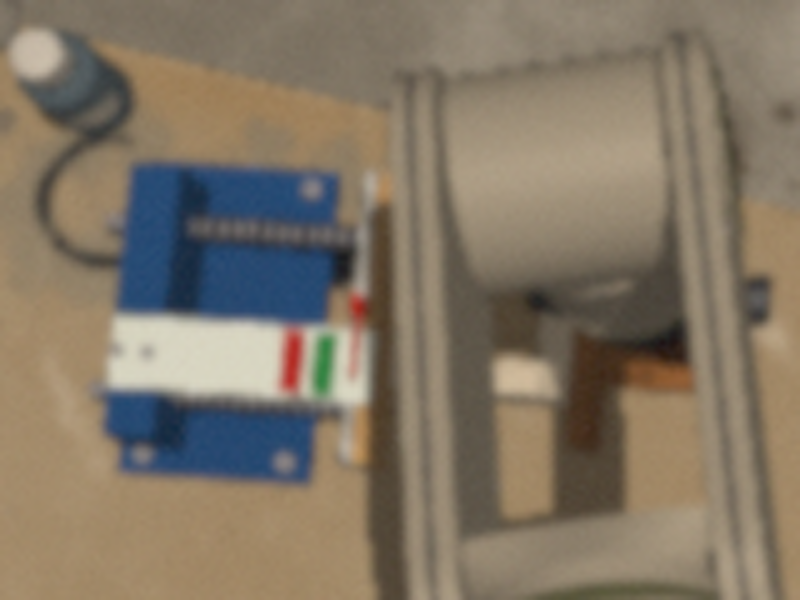

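View pics/w6.png

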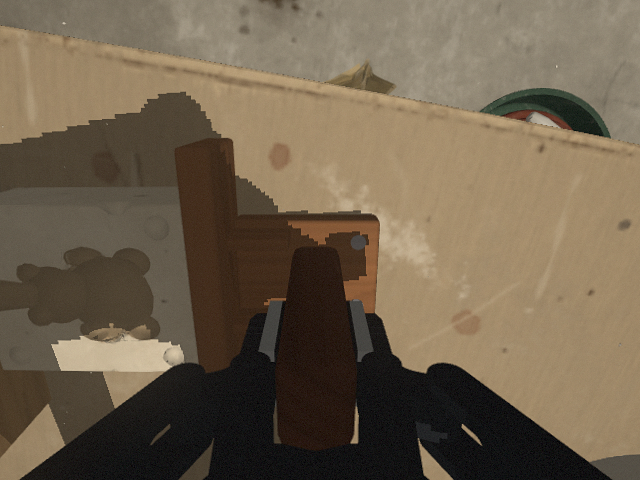

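The mould turned with the board and is still flush (seam at x≈185 px). In the top crop the pointer stands at x≈355, the green patch at 322 and the red patch at 290. I press on slowly.

```bash
python3 -m inch '[0.0002,0.002,0,0,0,0,255, 0.0002,0.002,0,0,0,0,255, 0.0002,0.002,0,0,0,0,255, 0.0002,0.002,0,0,0,0,255, 0.0002,0.002,0,0,0,0,255, 0.0002,0.002,0,0,0,0,255, 0.0002,0.002,0,0,0,0,255, 0.0002,0.002,0,0,0,0,255, 0.0002,0.0015,0,0,0,0,255, 0,0,0,0,0,0,255]'
cat > pt.py <<'E'
from m import *
import sys
def pos(a):
    h=cv2.cvtColor(a,cv2.COLOR_RGB2HSV).astype(int); v,u=np.mgrid[:480,:640]
    roi=(u>195)&(u<232)&(v>205)&(v<232); o={}
    red=((h[...,0]<8)|(h[...,0]>172))&(h[...,1]>130)&(h[...,2]>90)&roi
    gr=(h[...,0]>40)&(h[...,0]<90)&(h[...,1]>100)&roi
    k,l,st,c=cv2.connectedComponentsWithStats(red.astype(np.uint8))
    comps=[(st[i,4],c[i]) for i in range(1,k) if st[i,4]>1]
    n=np.array([.0976,.9952]);B=lambda uv,z:round(float(onz('top',uv,z)[0,:2]@n),1)
    print('red comps',[(int(s),np.round(x,1).tolist(),B(x,72)) for s,x in comps]); g=np.c_[u[gr],v[gr]].mean(0); print('green',gr.sum(),g,B(g,72))
if __name__=='__main__':
    for f in ('top1','top3'): pos(np.load('pics/%s.npz'%f)['p'])
    a,_=snap('top',sys.argv[1]); pos(a)
    cv2.imwrite('pics/%sc.png'%sys.argv[1],cv2.resize(a[150:270,150:310,::-1],(800,600),interpolation=cv2.INTER_CUBIC))
E
python3 pt.py top4; python3 -c "
from h import *; s=r.sense(); print(s['tool_pos'],s['ft_force'],s['wrist_torque'],s['time'])"
```

```text
time: 8.2
tool_pos: [534.9, 134.0, 63.4]
tcp_rot: [179.9, -0.0, -5.3]
ft_force: [-0.9, -7.1, -2.6]
finger_gap: 23.0
red comps [(11, [220.8, 210.7], 347.2), (28, [208.0, 221.9], 380.5)]
green 19 [214.26315789 222.26315789] 362.5
red comps [(15, [221.3, 210.9], 345.9), (29, [208.0, 222.0], 380.3)]
green 19 [214.26315789 222.26315789] 362.5
red comps [(16, [217.2, 211.0], 357.3), (28, [208.0, 221.9], 380.5)]
green 20 [214.3 222.4] 362.3
[534.8562624  133.9903174   63.39305947] [-0.43010598 -5.63839049 -2.1726789 ] [-1.21535007  0.10508426  0.19892593] 8.25
```

View pics/top4c.png

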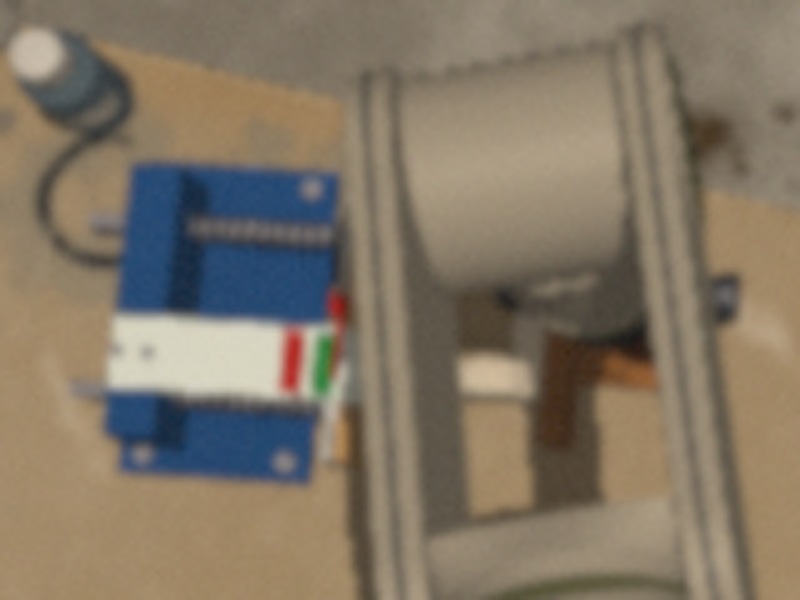

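The pointer has moved about 11 mm, to x≈340 in the crop, just short of green. That agrees with the arm position (11.5 mm). About 7 mm more brings it to mid-green.

```bash
python3 -m inch '[0.0002,0.0015,0,0,0,0,255, 0.0002,0.0015,0,0,0,0,255, 0.0001,0.0015,0,0,0,0,255, 0.0001,0.0015,0,0,0,0,255, 0.0001,0.001,0,0,0,0,255, 0,0,0,0,0,0,255, 0,0,0,0,0,0,255, 0,0,0,0,0,0,255]'
python3 pt.py top5; python3 - <<'E'
from m import *
p,P=meas('w7',(545,180),190,(('tops',41,53),)); s=r.sense(); print(s['tool_pos'],s['ft_force'],s['time'])
T=np.load('pics/top5.npz')['p'][150:270,150:310,::-1]
o=np.zeros((600,800,3),np.uint8); o[:300,:400]=cv2.resize(T,(400,300),interpolation=cv2.INTER_CUBIC)
o[300:600,:400]=cv2.resize(p[:,:,::-1],(400,300)); b,_=snap('scene','s2'); o[:400,400:]=cv2.resize(b[235:355,150:270,::-1],(400,400),interpolation=cv2.INTER_CUBIC); cv2.imwrite('pics/f.png',o)
E
```

```text
time: 9.05
tool_pos: [535.6, 140.2, 63.4]
tcp_rot: [179.9, -0.0, -5.3]
ft_force: [-1.2, -11.0, -0.4]
finger_gap: 22.9
red comps [(11, [220.8, 210.7], 347.2), (28, [208.0, 221.9], 380.5)]
green 19 [214.26315789 222.26315789] 362.5
red comps [(15, [221.3, 210.9], 345.9), (29, [208.0, 222.0], 380.3)]
green 19 [214.26315789 222.26315789] 362.5
red comps [(12, [215.4, 211.2], 362.5), (28, [208.0, 221.8], 380.3)]
green 4 [214.5 226.5] 360.6
pose [[ 5.3558e+02  1.4019e+02  6.3470e+01]
 [ 1.7986e+02 -1.0000e-02 -5.3100e+00]]
tops 29206 [533.1 243.5] [121.7 162.2] 84.39 z 43.0
tops 481 [550.3 138.3] [22.6  4.4] 79.4 z 47.3
[535.55054542 140.20531327  63.44739197] [ -1.36546261 -10.77912052  -0.18014364] 9.15
```

View pics/f.png

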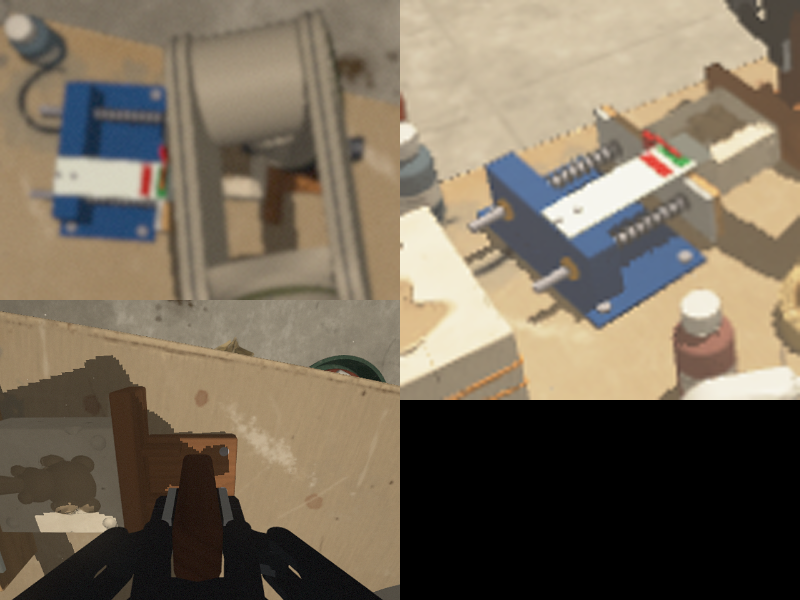

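The pointer line stands in the middle of the green patch, both in the scene view (≈(665,150)) and the top view (covering the green at x≈163). The board is flush on the mould and the mould is against the fence. The wrist force is about 11 N, which fits roughly 9 N of spring plus friction. I hold briefly, check that it is steady, and hand in.

```bash
python3 -m inch '[0,0,0,0,0,0,255,0,0,0,0,0,0,255,0,0,0,0,0,0,255,0,0,0,0,0,0,255,0,0,0,0,0,0,255]' && python3 -c "
from pt import *
a,_=snap('top','top6'); pos(a); r.hand_in()"
```

```text
time: 9.7
tool_pos: [535.6, 140.2, 63.5]
tcp_rot: [179.9, -0.0, -5.3]
ft_force: [-1.8, -10.5, -0.5]
finger_gap: 23.6
red comps [(13, [215.4, 211.5], 362.5), (28, [208.0, 221.9], 380.5)]
green 4 [214.5 226.5] 360.6
the job is handed in; nothing more can be done
```

I gripped the pressing board across its 24 mm grip and laid it flush on the mould's near face. It sat about 2 mm off centre laterally. I then slid and turned the mould about 5° square against the fence and pressed on until the pointer stood in mid-green. I handed in at about 9.7 s, still gripping the board and holding the push.

- **Fence travel:** 16 mm from the pointer in the top camera and about 17.7 mm from the arm position. These differ by about 2 mm, which is within the top camera's resolution, and both are inside the 12–24 mm green patch.
- **Push:** the wrist force held steady at about 10.5–11 N over the last half second, which fits roughly 9 N of spring plus friction.
- **Alignment:** the board, mould and fence agreed within about 0.5° as seen by the wrist camera.
- **Less certain:** the vertical wrist reading went from -3.4 N to about -0.5 N while pressing. The table or the mould is therefore carrying most of the board's weight. I saw no tipping or lifting of the mould in the last pictures.
- **Bystanders:** the path stayed clear of the bottle, bear, pot and tape, but I did not measure them again at the end.

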